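# Clamp and hand-tap a large brass nut blank

### The arm

A 7-joint arm with a two-finger parallel gripper is mounted at the origin on a cart in front of the work surface, level with it; the furniture and walls round the work are solid. World frame = base frame: x ahead of the robot, y to its left, z up, the work surface at z = 0. Lengths are in m, angles in rad, forces in N, time in s.
With the tool pointing down it reaches from about 0.425 to 0.875 m from the base axis. Payload 8.4 kg.
Tool frame: the origin (TCP) lies on the centre line of the jaws, within the pads' length; the fingertips stand 17 mm ahead of it and the grasp point (between the pads) lies 2 mm behind it (bot.finger_overhang is the distance from the TCP to the fingertips, in m); z points along the fingers, y is the line along which they close (so a half turn about z gives the same grasp; the last joint's range is limited). The gripper opens to 85 mm and grips with 20 to 120 N. Pads are 22 mm wide; open, the fingers measure 114 mm over their backs; the gripper's body (76 mm by 85 mm) begins 54 mm behind the grasp point. The pads swing forward as they close: fully open they stand 13 mm farther back than shut.
Start: joints at [1.211, 0.333, 0.04, 1.465, -0.013, 1.343, -0.059], TCP at [0.168, -0.628, 0.223] pointing down, gripper open.
Joint ranges: [-2.58, 2.58], [-0.38, 2.09], [-1.3, 1.39], [0.25, 2.4], [-1.5, 4.64], [0.08, 2.09], [-2.65, 2.65]. Speed limits (rad/s): [2.22, 2.22, 2.79, 2.79, 3.14, 3.14, 3.14].

### API

Orientations are given as a rotation vector (axis times angle).
In Python, from plant import bot gives the robot as it stands.
- The arm moves only by the tool play_rows, never from a script. Its argument "targets" is a list of rows, each a list of 3 entries, a list of its own where there are three numbers: the turn, a rotation vector about the tool's x, y, z in fractions of the full range, 1 being pi rad, then the shift along the tool's x, y, z in a scale on which 1.0 is 400 mm, then the opening, from 0 (shut) to 1 (fully open). In form: [[[wx, wy, wz], [tx, ty, tz], jaw], ...]. A call has 1 to 5 rows; each row is the pose to reach, as a shift and turn from the pose commanded when the call began, along the tool's axes at that moment; what a row does not reach only later rows make up. A row lasts 1/10 s, in which the tool goes at most 50 mm and 8.59 degrees, less where a joint would pass 70% of its speed; a pose out of reach is approached as far as the arm can. No shift or turn number may pass 1 either way. A call with a gripper value outside its range is refused whole. The fingers move at their own pace and stop on an object; "squeeze" is the grip in N (left out, the last holds). Time passes only in rows, so rows that repeat a pose let the fingers close. It gives the time, the measured TCP pose, the force, the opening and the grip force at its end, in the units of the state.
- bot.get_obs(): the state, without advancing time (a new reading comes with each control period).
- bot.camera(name): name is "scene" or "side" or "wrist"; returns a dict with "color" (480x640x3 uint8, red, green, blue), "fovy" (degrees; the focal length in pixels is half the picture's height over the tangent of half this angle, whatever the lens; pixels are square), "cx", "cy" (the principal point, pixels), "k1" (the pictures are not rectified: a ray, as slopes to the right and down, at radius r is drawn at 1 + k1 r^2 times it, then the intrinsics apply), "R" (3x3) and "t" (3): a world point X has camera coordinates R X + t; the wrist camera has in their place "mount" (4x4, takes a point from camera to tool coordinates, whose origin is the TCP and whose axes are the flange's). Camera axes: x right, y down, z forward; pixel columns grow to the right and rows downward; lengths in m; the calibration is good to about 2 mm. A picture is of the moment at which its call begins: read the wrist's pose just before it. There is no depth.
- bot.close_job(): hands the job in; it is judged then, once.
Trained networks look in the newest picture that a camera, given by its name, has taken for a name from the list of things; names that differ only in an ending like _2 or _b are one class to them, and where a whole thing is asked for, a point or a joint stands for the part that bears it (a point fixed in the world has none). Each returns a list of dicts, best first, with "confidence" (0 to 1); they miss things now and then, are a little off and sometimes report something else, mostly with a low value. They report only what shows in the picture. A call takes as long as a camera call.
- bot.find_in(camera, label): "xyz" ([x, y, z] in m, in world coordinates, good to about 4 mm: the middle of the surface that is visible of it).
- bot.trace(camera, label): "mask" (480x640 bool, what is visible of it).
- bot.spot_point(camera, label): "xyz" ([x, y, z] in m, in world coordinates, good to about 4 mm: a listed point, or the origin of a listed thing).
The state is a dict: "t": time; "joint_pos": joint angles; "dq": joint speeds; "joint_efforts": joint torques, N m; "tool_pos": TCP position; "eef_rot": TCP orientation; "ft_force": force on the tool from outside, world axes, zero at the start; "ft_torque": the same for the moment, N m; "grip_width": finger opening in m; "gripper_force": force on a finger pad.
Only numpy, scipy, OpenCV 4.12 (cv2) and the standard library are available. Lean on these libraries where they do the work, as an engineer would, in place of code of your own. Each camera call takes 0.05 s, during which the arm holds its last target. There are 200 camera calls.

### The job

Thread the big brass nut blank in the tapping fixture. First swing the hold-down clamp all the way round until its tip lies over the blank, and only then turn the tap wrench clockwise (seen from above): half a turn in, a quarter turn back, half a turn in again, a quarter turn back, and a last half turn in until the tap's collar sits on the blank. Leave the clamp closed and everything else on the bench where it is.

Things in the scene. Friction and masses are not known exactly. Their poses are not given: they have to be found in the camera images.
- fixture: tapping fixture fixed to the bench: dark steel base plate 84 mm (its x) by 160 mm (its y, from -115 to +45), 14 mm thick. Origin: on the bench under the tap's upright axis; z up. A hexagonal brass nut blank (60 mm across flats, z = 14 to 54 mm) sits at the origin and cannot move; the clamp's pivot post stands at (0, -70) mm.
- tap (a joint): how far the tap is turned in, rad: 0 = just started, grows clockwise seen from above, hard stop at 6.28 (one full turn) where its collar sits on the blank. Starts between 0 and 0.25, stays where it is left, turns about the fixture's z axis with about 0.15 N m of friction, sinks 6 mm per turn.
- tap_head (a point): point on the tap's axis inside the square head of the tap wrench, at the height to grip: 131 mm above the bench at joint 0, 125 mm when home. The head is a steel block 28 x 28 mm, 36 mm tall, reaching 13 mm above this point (plus a 2 mm button) and 23 mm below; its four faces stand square to this point's x and y axes, which turn with the tap.
- tap_bar (a point): centre of the wrench's cross bar, 30 mm below tap_head, turning with the tap. The bar is 10 mm thick with 14 mm round ends and reaches 63 mm to either side along this point's x; a round hub of 36 mm diameter is in its middle. It passes over the closed clamp bar, and not over the clamp handle.
- clamp (a joint): angle of the swing clamp, rad, about its upright pivot: 0 = fully open, grows anticlockwise seen from above, 1.2 = closed at a hard stop (tip over the blank, handle straight out to the fixture's -y). It starts between 0.1 and 0.4, stays where it is left, friction about 0.12 N m.
- clamp_handle (a point): centre of the gripping length of the clamp's upright black handle, 93 mm above the bench: a round knob 24 mm in diameter and 40 mm tall (18 mm of it above this point, 22 mm below), 50 mm from the pivot. Below it lies the steel clamp bar, 22 mm wide and 12 mm thick, its top 67 mm above the bench; it turns with the clamp.
- clamp_hinge (a point): point on the clamp's upright pivot axis, 55 mm above the bench
- lamp_tube (a point): obstacle, fixed: point on the 13 mm bent tube of the bench lamp. The tube crosses over the bench along x = 0.52 to 0.54 m from y = +0.20 to -0.27 m, 0.28 to 0.41 m above it, lamp head at the -y end; the microscope hangs behind it. Stay on the robot's side of it. Also fixed: an upright partition at the bench's left edge, y = 0.38 to 0.40 m, its top 0.31 m above the bench.
- oil_can: silver-grey oil can with a tall thin spout, 56 mm across, 120 mm tall, standing; bystander. Origin: centre of its underside
- mould: closed flat rubber mould block, 50 x 76 x 24 mm; bystander. Origin: centre of its underside
- steel_block: square polished steel bench block, 64 x 64 x 19 mm; bystander. Origin: centre of its underside
- ring_clamp: wooden ring clamp with a metal band, 26 x 118 x 24 mm, lying, long along its y; bystander. Origin: centre of its underside

How it is judged:
On the way, in this order (a step that is already met when the one before it is completed fails the run):
1. the clamp is swung fully over the blank (value of joint clamp above 1.05 rad), for 0.2 s.
2. the tap is half a turn in (2.6 to 3.95 rad) (value of joint tap between 2.6 and 3.95 rad and value of joint clamp above 0.95 rad), for 0.1 s.
3. the tap is backed off a quarter turn (to 0.9 to 2.4 rad) (value of joint tap between 0.9 and 2.4 rad and value of joint clamp above 0.95 rad), for 0.1 s.
4. the tap is half a turn further in (4.0 to 5.5 rad) (value of joint tap between 4 and 5.5 rad and value of joint clamp above 0.95 rad), for 0.1 s.
5. the tap is backed off a quarter turn again (to 2.5 to 3.8 rad) (value of joint tap between 2.5 and 3.8 rad and value of joint clamp above 0.95 rad), for 0.1 s.
6. the tap is turned in until its collar sits on the blank (value of joint tap above 6 rad), for 0.2 s.
At the end, for the whole second after the job is handed in: The tap is turned fully in (within 0.28 rad of its stop, its collar on the blank) and at rest, the clamp is closed over the blank (within 0.2 rad of its stop), and the other things are within 20 mm of where they were (value of joint tap above 6 rad and value of joint clamp above 1 rad and velocity of joint tap between -0.1 and 0.1 rad/s and distance of each of oil_can, mould, steel_block, ring_clamp from where it was at the start of the episode below 0.02 m); the robot touches nothing.
It fails at once if the tap is turned while the clamp is not over the blank (value of joint tap above 0.7 rad and value of joint clamp below 0.8 rad).
It fails at once if a bystander is knocked away (more than 40 mm) (distance of any of oil_can, mould, steel_block, ring_clamp from where it was at the start of the episode above 0.04 m).
It also fails if it takes over 72 s, if anything falls off the work surface, if the arm or the gripper's body presses on something with over 40 N, if the wrist force passes 120 N, or if a joint passes its speed limit or range.

## Working session

There is one attempt and no reset: what is moved stays moved. The work goes in short steps, Python scripts to look and compute and a tool call to move; the robot and the scene stay as the last step left them, time stands still between calls to the robot, and variables do not carry over. Pictures are saved under pics/ and viewed, at most 10 in all, crops included, and the job is handed in when it is done.

Besides the shell and the picture viewer there is one more tool, called after ">>>" as a command line: name --argument value ..., lists and objects as JSON in quotes. play_rows: Moves the arm, as the interface text tells. Its arguments: {"type":"object","properties":{"targets":{"type":"array","items":{"type":"array"}},"squeeze":{"type":"number"}},"required":["targets"]}

```bash
ls; mkdir -p pics
python3 - <<'E'
from plant import bot
import cv2,numpy as np
o=bot.get_obs();print({k:np.round(v,3) for k,v in o.items()})
for c in ("scene","side"):
    p=bot.camera(c);cv2.imwrite(f"pics/{c}0.png",p["color"][:,:,::-1])
    print(c,p["fovy"],np.round(-p["R"].T@p["t"],3))
    for l in ("fixture","tap_head","tap_bar","clamp_handle","clamp_hinge","oil_can","mould","steel_block","ring_clamp","lamp_tube"):
        print(l,[(np.round(d["xyz"],3),round(d["confidence"],2)) for d in bot.spot_point(c,l)[:2]])
E
```

```text
pics
{'t': np.float64(0.0), 'joint_pos': array([ 1.211,  0.334,  0.04 ,  1.466, -0.013,  1.343, -0.058]), 'dq': array([-0.   , -0.   , -0.001,  0.001,  0.001,  0.001,  0.   ]), 'joint_efforts': array([-1.0000e-03, -6.5856e+01,  1.3650e+00, -4.0556e+01,  1.7000e-02,
        1.3000e-02, -0.0000e+00]), 'tool_pos': array([ 0.167, -0.628,  0.223]), 'eef_rot': array([-3.113e+00, -4.080e-01,  1.000e-03]), 'ft_force': array([ 0.577, -0.286,  0.15 ]), 'ft_torque': array([ 0.041,  0.009, -0.039]), 'gripper_force': np.float64(0.0), 'grip_width': np.float64(0.086)}
scene 56.540170662170226 [0.139 0.578 0.641]
fixture [(array([ 0.446, -0.249, -0.006]), 0.64)]
tap_head [(array([ 0.443, -0.244,  0.129]), 0.9)]
tap_bar [(array([ 0.443, -0.246,  0.101]), 0.68)]
clamp_handle [(array([ 0.364, -0.317,  0.093]), 0.86), (array([ 0.568, -0.291,  0.001]), 0.62)]
clamp_hinge [(array([ 0.412, -0.308,  0.058]), 0.74)]
oil_can []
mould [(array([ 0.495, -0.338,  0.002]), 0.66)]
steel_block [(array([ 0.579, -0.003,  0.   ]), 0.98)]
ring_clamp [(array([0.453, 0.18 , 0.001]), 0.64)]
lamp_tube []
side 52.64804078984846 [0.492 0.704 0.82 ]
fixture [(array([ 0.444, -0.25 ,  0.002]), 0.65), (array([ 0.451,  0.177, -0.   ]), 0.49)]
tap_head [(array([ 0.447, -0.245,  0.13 ]), 0.6)]
tap_bar [(array([ 0.445, -0.246,  0.102]), 0.85)]
clamp_handle [(array([ 0.367, -0.323,  0.091]), 0.61)]
clamp_hinge [(array([ 0.414, -0.308,  0.061]), 0.66)]
oil_can [(array([ 0.567, -0.291,  0.001]), 0.79)]
mould [(array([0.449, 0.177, 0.001]), 0.75), (array([ 0.499, -0.335, -0.002]), 0.6)]
steel_block [(array([ 0.579, -0.006, -0.   ]), 0.88)]
ring_clamp [(array([ 0.45 ,  0.177, -0.001]), 0.77)]
lamp_tube []
```

View pics/scene0.png

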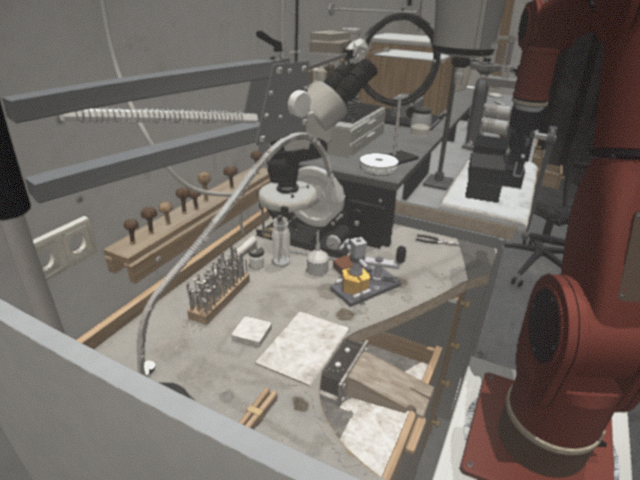

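View pics/side0.png

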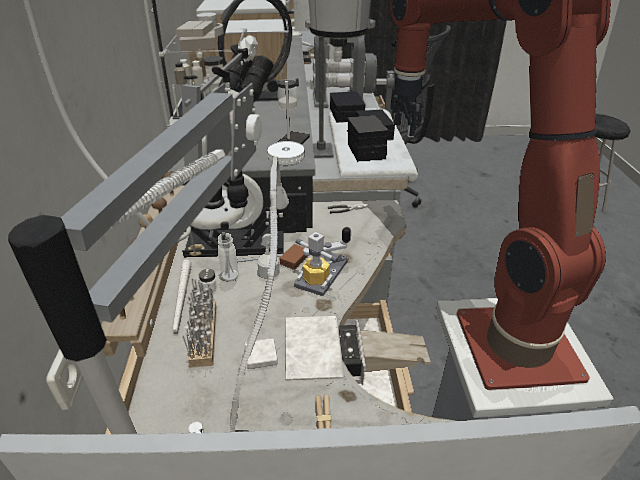

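The scene picture shows the fixture near (360,285), with the black handle at (400,255) on the robot's side. The side picture agrees, with the fixture at (318,270) and the handle at (346,233). The lengths check out: origin to hinge is 70 mm and hinge to handle is 50 mm, so the clamp is at about 0.35 rad.

```bash
cat > h.py <<'E'
from plant import bot
import numpy as np
from scipy.spatial.transform import Rotation as Ro
def go(xyz,yx):
    """shift (mm) and turn in tool axes to put TCP at xyz, tool z down, tool x at world yaw yx"""
    o=bot.get_obs();R=Ro.from_rotvec(o["eef_rot"])
    x=np.array([np.cos(yx),np.sin(yx),0]);z=np.array([0,0,-1.]);T=Ro.from_matrix(np.c_[x,np.cross(z,x),z])
    print("turn",np.round((R.inv()*T).as_rotvec(),3),"shift",np.round(1000*R.inv().apply(np.array(xyz)-o["tool_pos"]),1))
def st():
    o=bot.get_obs();M=Ro.from_rotvec(o["eef_rot"]).as_matrix()
    print("t",round(float(o["t"]),2),"tcp",np.round(o["tool_pos"],4),"yawx",round(float(np.arctan2(M[1,0],M[0,0])),3),"z",np.round(M[:,2],3),"q",np.round(o["joint_pos"],2),"w",round(float(o["grip_width"]),4))
E
python3 - <<'E'
from h import *
st()
p=bot.camera("wrist");print(np.round(p["mount"],3))
go([0.30,-0.36,0.26],0.26+np.pi*0)   # candidate view pose
go([0.30,-0.36,0.26],0.26)
E
```

```text
t 1.1 tcp [ 0.1676 -0.628   0.2234] yawx 0.261 z [-0.  0. -1.] q [ 1.21  0.33  0.04  1.47 -0.01  1.34 -0.06] w 0.0852
[[-0.001 -0.957 -0.29   0.073]
 [ 1.    -0.001  0.     0.002]
 [-0.001 -0.29   0.957 -0.15 ]
 [ 0.     0.     0.     1.   ]]
turn [0.    0.    0.001] shift [ 197.1 -224.8  -36.6]
turn [0.    0.    0.001] shift [ 197.1 -224.8  -36.6]
```

The manual's scale: shifts go in shares of 400 mm and turns go in shares of pi rad. Converting my numbers, 170 mm / 400 = 0.425, 150 mm / 400 = 0.375.

>>> play_rows --targets '[[[0,0,0],[0.125,-0.1175,0],0.9],[[0,0,0],[0.2125,-0.2,0],0.9],[[0,0,0],[0.3,-0.28,0],0.7],[[0,0,0],[0.375,-0.35,0],0.7],[[0,0,0],[0.425,-0.3975,0],0.7]]'

```text
t: 1.65
tool_pos: [0.293, -0.4274, 0.2237]
eef_rot: [3.114, 0.413, 0.001]
ft_force: [0.2, -1.1, -0.3]
grip_width: 0.0595
gripper_force: 0.0
```

Converted, 95 mm / 400 = 0.2375, -89 mm / 400 = -0.2225.

>>> play_rows --targets '[[[0,0,0],[0.075,-0.07,0],0.6],[[0,0,0],[0.15,-0.14,0],0.6],[[0,0,0],[0.2125,-0.2,0],0.6],[[0,0,0],[0.2375,-0.2225,0],0.6],[[0,0,0],[0.2375,-0.2225,0],0.6]]'

```text
t: 2.15
tool_pos: [0.3608, -0.3187, 0.2238]
eef_rot: [3.114, 0.414, 0.001]
ft_force: [-0.5, -1.5, 0.6]
grip_width: 0.0513
gripper_force: 0.0
```

Run:
```python
from h import *
import cv2
for i in range(2):
    st()
    p=bot.camera("wrist")
    if i==0: cv2.imwrite("pics/w1.png",p["color"][:,:,::-1])
    for l in ("fixture","tap_head","tap_bar","clamp_handle","clamp_hinge"):
        print(l,[(np.round(d["xyz"],4),round(d["confidence"],2)) for d in bot.spot_point("wrist",l)[:1]])
```

```text
t 2.15 tcp [ 0.3608 -0.3187  0.2238] yawx 0.264 z [ 0.001 -0.    -1.   ] q [ 0.86  0.   -0.23  1.85  0.    1.29 -0.67] w 0.0513
fixture [(array([ 4.455e-01, -2.508e-01, -3.000e-04]), 0.9)]
tap_head []
tap_bar [(array([ 0.445 , -0.2475,  0.1024]), 0.85)]
clamp_handle [(array([ 0.3618, -0.3241,  0.0959]), 0.96)]
clamp_hinge [(array([ 0.4134, -0.3111,  0.0527]), 0.81)]
t 2.45 tcp [ 0.3589 -0.3212  0.2233] yawx 0.259 z [-0.  0. -1.] q [ 0.86  0.   -0.22  1.85  0.    1.29 -0.67] w 0.0515
fixture []
tap_head [(array([ 0.4418, -0.243 ,  0.1299]), 0.63)]
tap_bar [(array([ 0.4436, -0.2478,  0.103 ]), 0.67)]
clamp_handle [(array([ 0.3643, -0.3227,  0.098 ]), 0.81)]
clamp_hinge [(array([ 0.4104, -0.3091,  0.0523]), 0.95)]
```

View pics/w1.png

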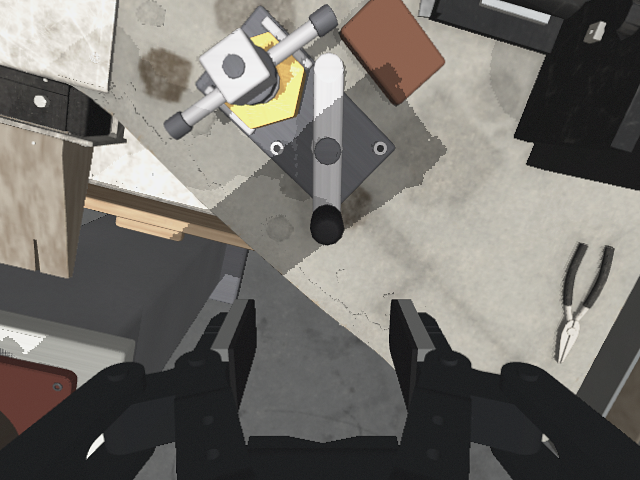

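The wrist picture shows the knob at (326,222), with the clamp bar along the tool's x up to its tip at (328,65). The tap head's top is at (235,65), and its cross bar runs from (177,125) to (323,18). All clear of the knob, so I go down and grip it.

Converted, 131 mm / 400 = 0.3275, 125 mm / 400 = 0.3125.

>>> play_rows --targets '[[[0,0,0],[0.01,0.0075,0.1],0.6],[[0,0,0],[0.01,0.0075,0.2],0.6],[[0,0,0],[0.01,0.0075,0.275],0.6],[[0,0,0],[0.01,0.0075,0.3125],0.6],[[0,0,0],[0.01,0.0075,0.3275],0.6]]'

```text
t: 3.25
tool_pos: [0.3634, -0.3212, 0.0907]
eef_rot: [-3.113, -0.408, 0.003]
ft_force: [-0.6, -0.3, 0.6]
grip_width: 0.0512
gripper_force: 0.0
```

>>> play_rows --squeeze 30 --targets '[[[0,0,0],[0,0,0],0.6],[[0,0,0],[0,0,0],0.2],[[0,0,0],[0,0,0],0.1],[[0,0,0],[0,0,0],0.1],[[0,0,0],[0,0,0],0.1]]'

```text
t: 3.75
tool_pos: [0.3648, -0.3222, 0.0937]
eef_rot: [3.114, 0.408, 0.002]
ft_force: [-1.5, 1.5, 4.6]
grip_width: 0.0212
gripper_force: 29.1
```

Run:
```python
from h import *
st();print(bot.get_obs()["ft_force"])
o=bot.get_obs();H=np.array([0.4120,-0.3090]);p=o["tool_pos"][:2]-H
a0=np.arctan2(p[1],p[0]);print("r",np.hypot(*p),a0)
R=Ro.from_rotvec(o["eef_rot"])
for d in np.arange(.1,1.01,.1):
    q=H+np.hypot(*p)*np.array([np.cos(a0+d),np.sin(a0+d)])
    print(round(d,2),np.round(1000*R.inv().apply(np.r_[q-o["tool_pos"][:2],0]),1))
```

```text
t 3.75 tcp [ 0.3648 -0.3222  0.0937] yawx 0.261 z [ 0.001 -0.001 -1.   ] q [ 0.85  0.13 -0.23  2.    0.04  1.02 -0.71] w 0.0212
[-1.47277463  1.51480623  4.55382893]
r 0.048992603681339744 -2.8678243804391688
0.1 [0.3 4.9 0. ]
0.2 [1.1 9.7 0. ]
0.3 [ 2.4 14.4  0. ]
0.4 [ 4.1 19.   0. ]
0.5 [ 6.3 23.4  0. ]
0.6 [ 8.9 27.6  0. ]
0.7 [11.9 31.4  0.1]
0.8 [15.3 35.   0.1]
0.9 [19.  38.1  0.1]
1.0 [23.1 40.9  0.1]
```

Converted, 23.4 mm / 400 = 0.0585, 14.4 mm / 400 = 0.036, -0.5 rad / 3.1416 = -0.1592.

>>> play_rows --targets '[[[0,0,-0.0318],[0.0008,0.0123,0],0.1],[[0,0,-0.0637],[0.0028,0.0243,0],0.1],[[0,0,-0.0955],[0.006,0.036,0],0.1],[[0,0,-0.1273],[0.0103,0.0475,0],0.1],[[0,0,-0.1592],[0.0158,0.0585,0],0.1]]'

```text
t: 4.25
tool_pos: [0.377, -0.3431, 0.0937]
eef_rot: [2.914, 1.172, 0.001]
ft_force: [-0.3, 4.4, 5.6]
grip_width: 0.0215
gripper_force: 29.3
```

Converted, 16.7 mm / 400 = 0.0418, 14.4 mm / 400 = 0.036, -0.35 rad / 3.1416 = -0.1114.

>>> play_rows --targets '[[[0,0,-0.0318],[0.0008,0.0123,0],0.1],[[0,0,-0.0637],[0.0028,0.0243,0],0.1],[[0,0,-0.0955],[0.006,0.036,0],0.1],[[0,0,-0.1114],[0.008,0.0418,0],0.1],[[0,0,-0.1114],[0.008,0.0418,0],0.1]]'

```text
t: 4.75
tool_pos: [0.3885, -0.3513, 0.0934]
eef_rot: [-2.664, -1.656, 0.003]
ft_force: [-12.3, 10.8, 17.0]
grip_width: 0.0213
gripper_force: 31.1
```

Run:
```python
from h import *
st();print(bot.get_obs()["ft_force"])
p=bot.get_obs()["tool_pos"][:2]-[0.4120,-0.3090]
print(np.hypot(*p),np.arctan2(p[1],p[0])+2.868)
```

```text
t 4.75 tcp [ 0.3885 -0.3513  0.0934] yawx 1.112 z [-0.004  0.003 -1.   ] q [ 0.92  0.21 -0.3   1.91  0.07  1.04  0.13] w 0.0213
[-12.27781685  10.76465708  16.95968249]
0.048414176755050796 0.7899413687250427
```

Converted, -75 mm / 400 = -0.1875, -35 mm / 400 = -0.0875.

>>> play_rows --targets '[[[0,0,0],[0,0,0],0.6],[[0,0,0],[0,0,0],0.6],[[0,0,0],[0,0,-0.0075],0.6],[[0,0,0],[0,0,-0.0875],0.6],[[0,0,0],[0,0,-0.1875],0.6]]'

```text
t: 5.25
tool_pos: [0.3894, -0.3521, 0.1672]
eef_rot: [-2.667, -1.655, 0.001]
ft_force: [1.3, -1.1, 1.5]
grip_width: 0.0514
gripper_force: 0.0
```

Converted, -65 mm / 400 = -0.1625, -60 mm / 400 = -0.15.

>>> play_rows --targets '[[[0,0,0],[0,0,-0.0875],0.7],[[0,0,0],[0,0,-0.15],0.7],[[0,0,0],[0,0,-0.1625],0.7],[[0,0,0],[0,0,-0.1625],0.7]]'

```text
t: 5.65
tool_pos: [0.3907, -0.3532, 0.2333]
eef_rot: [2.668, 1.655, 0.001]
ft_force: [-0.4, 0.2, -0.9]
grip_width: 0.0599
gripper_force: 0.0
```

Run:
```python
from h import *
import cv2
for i in range(3):
    st()
    p=bot.camera("wrist")
    if i==0: cv2.imwrite("pics/w2.png",p["color"][:,:,::-1])
    for l in ("fixture","tap_head","tap_bar","clamp_handle","clamp_hinge"):
        print(l,[(np.round(d["xyz"],4),round(d["confidence"],2)) for d in bot.spot_point("wrist",l)[:1]])
np.savez("w2",**{k:p[k] for k in("fovy","cx","cy","k1","mount")});print(p["fovy"],p["cx"],p["cy"],p["k1"])
```

```text
t 5.65 tcp [ 0.3907 -0.3532  0.2333] yawx 1.111 z [ 0.002 -0.001 -1.   ] q [ 0.93  0.09 -0.3   1.74  0.03  1.31  0.17] w 0.0599
fixture []
tap_head [(array([ 0.4409, -0.2437,  0.1313]), 0.73)]
tap_bar []
clamp_handle [(array([ 0.3855, -0.3523,  0.0967]), 0.88)]
clamp_hinge [(array([ 0.4113, -0.309 ,  0.0542]), 0.97)]
t 5.95 tcp [ 0.3899 -0.3525  0.2313] yawx 1.111 z [-0.001  0.001 -1.   ] q [ 0.93  0.09 -0.3   1.74  0.03  1.31  0.17] w 0.0597
fixture [(array([ 0.4448, -0.2486, -0.0008]), 0.68)]
tap_head [(array([ 0.4409, -0.2449,  0.1299]), 0.84)]
tap_bar [(array([ 0.4436, -0.2461,  0.1028]), 0.77)]
clamp_handle [(array([ 0.385 , -0.3516,  0.0944]), 0.59)]
clamp_hinge [(array([ 0.4143, -0.3091,  0.0522]), 0.77)]
t 6.25 tcp [ 0.3902 -0.3528  0.2323] yawx 1.111 z [-0.  0. -1.] q [ 0.93  0.09 -0.3   1.74  0.03  1.31  0.17] w 0.0597
fixture [(array([ 0.4437, -0.2492,  0.0007]), 0.71)]
tap_head [(array([ 0.441 , -0.2446,  0.1299]), 0.91)]
tap_bar [(array([ 0.4463, -0.2465,  0.1016]), 0.97)]
clamp_handle [(array([ 0.3845, -0.3492,  0.0953]), 0.79)]
clamp_hinge [(array([ 0.4104, -0.3092,  0.0514]), 0.93)]
61.47731752927443 322.4084832352878 241.5916204754881 0.013991117761311126
```

View pics/w2.png

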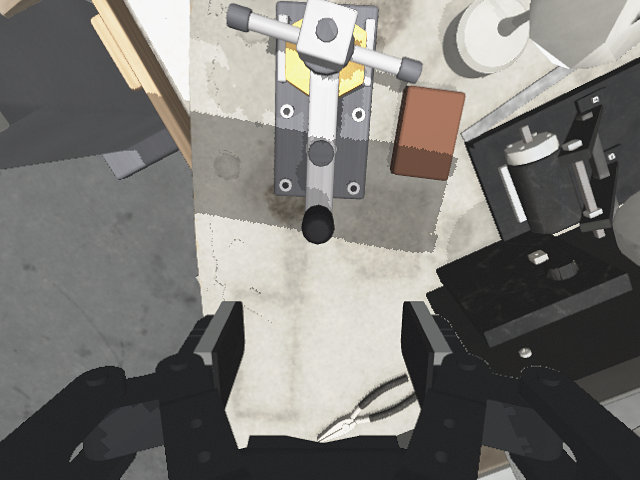

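The clamp is closed, with its bar lying over the blank along the fixture. The head's button is at (327,29), and the cross bar ends are at (240,17) and (408,69). I'll back-project those.

```bash
cat >> h.py <<'E'
import cv2
def back(px,z,pos,rv,p):
    f=240/np.tan(np.radians(float(p["fovy"]))/2);m=((np.array(px)-[p["cx"],p["cy"]])/f)
    s=m/(1+float(p["k1"])*(m@m)); 
    s=m/(1+float(p["k1"])*(s@s)); M=p["mount"];R=Ro.from_rotvec(rv).as_matrix()
    d=R@M[:3,:3]@np.r_[s,1];c=R@M[:3,3]+pos
    return c+d*(z-c[2])/d[2]
E
python3 - <<'E'
from h import *
p=np.load("w2.npz");o=bot.get_obs();P=np.array([0.3903,-0.3529,0.2323])
print("button",back((327,29),.146,P,o["eef_rot"],p))
a=back((240,17),.101,P,o["eef_rot"],p);b=back((408,69),.101,P,o["eef_rot"],p)
print(a,b,(a+b)/2,np.hypot(*(a-b)[:2]),"yaw",np.arctan2(*(b-a)[1::-1]))
print("head top corners yaw", [np.round(back(q,.144,P,o["eef_rot"],p)[:2],4) for q in ((308,0),(355,11),(345,63),(297,51))])
# base from clamp
h=np.array([.4124,-.3092]);t=np.array([.4435,-.2455]);print(np.hypot(*(t-h)),np.arctan2(*(t-h)[::-1])-np.pi/2)
E
```

```text
button [ 0.44466539 -0.24969769  0.146     ]
[ 0.40351465 -0.21227611  0.101     ] [ 0.48531901 -0.28608039  0.101     ] [ 0.44441683 -0.24917825  0.101     ] 0.11017724661961703 yaw -0.734031872663535
head top corners yaw [array([ 0.442 , -0.2329]), array([ 0.4617, -0.2483]), array([ 0.4463, -0.2685]), array([ 0.4257, -0.2517])]
0.07088652904466404 -0.45418416911824844
```

Run:
```python
from h import *
def ray(c,px):
    p=bot.camera(c) if c not in C else C[c];C[c]=p
    f=240/np.tan(np.radians(float(p["fovy"]))/2);K=np.array([[f,0,p["cx"]],[0,f,p["cy"]],[0,0,1]])
    m=cv2.undistortPoints(np.array([[px]],float),K,np.array([p["k1"],0,0,0,0.]))[0,0]
    return -p["R"].T@p["t"],p["R"].T@np.r_[m,1]
C={}
for c,L in (("scene",((145,345),(160,300),(185,255),(215,215),(250,170),(290,137),(310,135),(330,155))),("side",((235,420),(250,360),(262,300),(270,250),(274,200),(277,165)))):
    for q in L:
        o,d=ray(c,q);print(c,q,np.round(o+d*(.53-o[0])/d[0],3))
def tri(a,b):
    (o1,d1),(o2,d2)=ray("scene",a),ray("side",b);s=np.linalg.lstsq(np.c_[d1,-d2],o2-o1,rcond=None)[0]
    print(np.round(o1+d1*s[0],3),np.round(o2+d2*s[1],3))
tri((378,160),(286,152))
for l in("lamp_tube","oil_can","mould"):
  for c in C: print(l,c,[(np.round(d["xyz"],3),round(d["confidence"],2)) for d in bot.find_in(c,l)[:2]])
cv2.imwrite("pics/s1.png",cv2.resize(C["scene"]["color"][100:340,180:500,::-1],(800,600)))
```

```text
scene (145, 345) [0.53  0.295 0.233]
scene (160, 300) [0.53  0.255 0.28 ]
scene (185, 255) [0.53  0.198 0.319]
scene (215, 215) [0.53  0.128 0.349]
scene (250, 170) [0.53  0.034 0.388]
scene (290, 137) [ 0.53  -0.092  0.408]
scene (310, 135) [ 0.53  -0.168  0.392]
scene (330, 155) [ 0.53  -0.262  0.323]
side (235, 420) [0.53  0.541 0.577]
side (250, 360) [0.53  0.456 0.529]
side (262, 300) [0.53  0.317 0.463]
side (270, 250) [0.53  0.128 0.388]
side (274, 200) [ 0.53  -0.089  0.344]
side (277, 165) [ 0.53  -0.34   0.289]
[ 0.51  -0.528  0.234] [ 0.51  -0.527  0.233]Traceback (most recent call last):
  File "<stdin>", line 16, in <module>
ValueError: it knows: clamp, clamp_handle, clamp_hinge, fixture, mould, oil_can, ring_clamp, steel_block, tap, tap_bar, tap_head
```

Run:
```python
from h import *
c=bot.camera("scene")["color"][120:300,240:460,::-1]; d=bot.camera("side")["color"][100:280,200:420,::-1]
cv2.imwrite("pics/s1.png",cv2.resize(np.hstack([c,d]),(800,328)))
```

```text
(no output)
```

View pics/s1.png

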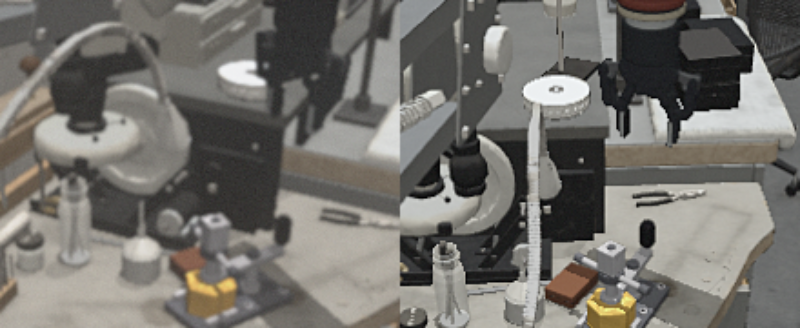

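Run:
```python
from h import *
P={c:bot.camera(c) for c in("scene","side")}
def ray(c,px):
    p=P[c];f=240/np.tan(np.radians(float(p["fovy"]))/2);K=np.array([[f,0,p["cx"]],[0,f,p["cy"]],[0,0,1]])
    m=cv2.undistortPoints(np.array([[px]],float),K,np.array([p["k1"],0,0,0,0.]))[0,0]
    return -p["R"].T@p["t"],p["R"].T@np.r_[m,1]
for q in ((289,200),(284,210),(282,185)):
    o,d=ray("side",q)
    for y in(-.25,-.3,-.35): print("side",q,np.round(o+d*(y-o[1])/d[1],3))
for q in ((344,197),(325,226),(318,150),(305,215)):
    o,d=ray("scene",q)
    for x in (.52,.56): print("scene",q,np.round(o+d*(x-o[0])/d[0],3))
```

```text
side (289, 200) [ 0.504 -0.25   0.245]
side (289, 200) [ 0.504 -0.3    0.215]
side (289, 200) [ 0.505 -0.35   0.185]
side (284, 210) [ 0.516 -0.25   0.219]
side (284, 210) [ 0.517 -0.3    0.187]
side (284, 210) [ 0.519 -0.35   0.156]
side (282, 185) [ 0.518 -0.25   0.285]
side (282, 185) [ 0.519 -0.3    0.257]
side (282, 185) [ 0.521 -0.35   0.229]
scene (344, 197) [ 0.52  -0.327  0.201]
scene (344, 197) [ 0.56  -0.422  0.154]
scene (325, 226) [ 0.52  -0.226  0.169]
scene (325, 226) [ 0.56 -0.31  0.12]
scene (318, 150) [ 0.52  -0.183  0.359]
scene (318, 150) [ 0.56  -0.263  0.329]
scene (305, 215) [ 0.52  -0.13   0.239]
scene (305, 215) [ 0.56  -0.205  0.196]
```

The crop shows the lamp head just behind and right of the tap, about 80 mm from its axis. I'll keep the wrist camera on the robot's side of it (tool yaw 0.8 to 2.7) and regrip in quarter turns.

Converted, 40 mm / 400 = 0.1, 20 mm / 400 = 0.05, -0.7 rad / 3.1416 = -0.2228.

>>> play_rows --targets '[[[0,0,-0.0477],[0,0,0],0.8],[[0,0,-0.0955],[0,0,0],0.8],[[0,0,-0.1432],[0.025,0,0],0.8],[[0,0,-0.191],[0.05,0,0],0.8],[[0,0,-0.2228],[0.1,0,0],0.8]]'

```text
t: 7.35
tool_pos: [0.4075, -0.3177, 0.2323]
eef_rot: [-1.935, -2.475, 0.001]
ft_force: [-1.0, 0.1, -0.3]
grip_width: 0.068
gripper_force: 0.0
```

Run:
```python
from h import *
st();go([.4445,-.2485,.20],2.44)
```

```text
t 7.35 tcp [ 0.4075 -0.3177  0.2323] yawx 1.814 z [-0. -0. -1.] q [ 0.92  0.08 -0.36  1.76  0.03  1.31  0.8 ] w 0.068
turn [-0.     0.    -0.626] shift [58.2 52.6 32.3]
```

Converted, 58 mm / 400 = 0.145, 52.5 mm / 400 = 0.1313, -0.63 rad / 3.1416 = -0.2005.

>>> play_rows --targets '[[[0,0,-0.0477],[0.03,0.0275,0],0.8],[[0,0,-0.0955],[0.0625,0.055,0],0.8],[[0,0,-0.1432],[0.1,0.09,0.025],0.8],[[0,0,-0.191],[0.13,0.1175,0.05],0.8],[[0,0,-0.2005],[0.145,0.1313,0.075],0.8]]'

```text
t: 7.85
tool_pos: [0.446, -0.2467, 0.2021]
eef_rot: [1.071, 2.953, 0.0]
ft_force: [0.8, 0.4, 0.4]
grip_width: 0.0682
gripper_force: 0.0
```

Run:
```python
from h import *
o=bot.get_obs();st()
p=bot.camera("wrist");cv2.imwrite("pics/w3.png",p["color"][:,:,::-1])
go([.4445,-.2485,.131],2.44)
for l in ("tap_head","tap_bar","fixture"):
    print(l,[(np.round(d["xyz"],4),round(d["confidence"],2)) for d in bot.spot_point("wrist",l)[:1]])
```

```text
t 7.85 tcp [ 0.446  -0.2467  0.2021] yawx 2.446 z [ 0.001  0.    -1.   ] q [ 0.85  0.09 -0.46  1.81  0.04  1.25  1.26] w 0.0682
turn [ 0.    -0.002  0.004] shift [-1.  -2.8 69.4]
tap_head [(array([ 0.4433, -0.2444,  0.1316]), 0.72)]
tap_bar [(array([ 0.445 , -0.2467,  0.1031]), 0.84)]
fixture [(array([ 0.4426, -0.2518, -0.001 ]), 0.89)]
```

View pics/w3.png

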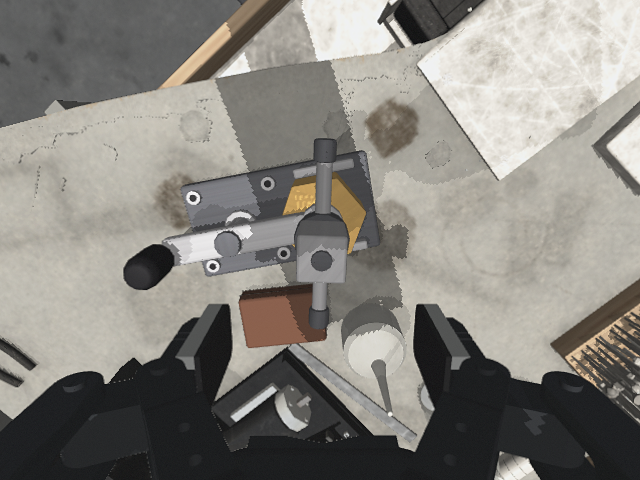

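The wrist picture shows the head at (321,261) centred between the jaws, with the cross bar running along the tool's x from (325,140) to (319,320). It's aligned, so I descend and grip.

Converted, 71 mm / 400 = 0.1775, 60 mm / 400 = 0.15.

>>> play_rows --targets '[[[0,0,0],[-0.0025,-0.0025,0.05],0.8],[[0,0,0],[-0.0025,-0.0025,0.1],0.8],[[0,0,0],[-0.0025,-0.0025,0.15],0.8],[[0,0,0],[-0.0025,-0.0025,0.1775],0.8],[[0,0,0],[-0.0025,-0.0025,0.1775],0.6]]'

```text
t: 8.55
tool_pos: [0.4444, -0.25, 0.1305]
eef_rot: [-1.081, -2.947, -0.001]
ft_force: [-0.4, 0.5, 0.1]
grip_width: 0.0552
gripper_force: 0.0
```

>>> play_rows --squeeze 50 --targets '[[[0,0,0],[0,0,0],0.3],[[0,0,0],[0,0,0],0.1],[[0,0,0],[0,0,0],0.1],[[0,0,0],[0,0,0],0.1],[[0,0,0],[0,0,0],0.1]]'

```text
t: 9.05
tool_pos: [0.4467, -0.2496, 0.1329]
eef_rot: [1.077, 2.948, -0.0]
ft_force: [2.0, 3.0, 6.8]
grip_width: 0.0256
gripper_force: 49.3
```

Run:
```python
from h import *
st();o=bot.get_obs();print(o["ft_force"],o["ft_torque"],o["gripper_force"])
```

```text
t 9.05 tcp [ 0.4467 -0.2496  0.1329] yawx 2.441 z [ 0.003 -0.001 -1.   ] q [ 0.85  0.15 -0.46  1.89  0.08  1.11  1.23] w 0.0256
[1.9629709  3.04540203 6.84794068] [ 0.51805255 -0.3086369  -0.09921083] 49.2833349108696
```

Converted, 0.7 mm / 400 = 0.0018, 0.6 mm / 400 = 0.0015, 0.75 rad / 3.1416 = 0.2387.

>>> play_rows --targets '[[[0,0,0.0477],[0,0,0.0003],0.1],[[0,0,0.0955],[0,0,0.0008],0.1],[[0,0,0.1432],[0,0,0.001],0.1],[[0,0,0.191],[0,0,0.0015],0.1],[[0,0,0.2387],[0,0,0.0018],0.1]]'

```text
t: 9.55
tool_pos: [0.4458, -0.2499, 0.1322]
eef_rot: [2.09, 2.343, -0.0]
ft_force: [-2.1, 1.8, 8.4]
grip_width: 0.0254
gripper_force: 49.3
```

Run:
```python
from h import *
st();o=bot.get_obs();print(o["ft_force"],o["ft_torque"],o["gripper_force"])
```

```text
t 9.55 tcp [ 0.4458 -0.2499  0.1322] yawx 1.685 z [ 0.001 -0.001 -1.   ] q [ 0.79  0.15 -0.39  1.9   0.06  1.11  0.48] w 0.0254
[-2.06221851  1.81460357  8.43948259] [0.34438687 0.75238963 0.21687979] 49.319234574213624
```

Converted, 0.7 mm / 400 = 0.0018, 0.6 mm / 400 = 0.0015, 0.75 rad / 3.1416 = 0.2387.

>>> play_rows --targets '[[[0,0,0.0477],[0,0,0.0003],0.1],[[0,0,0.0955],[0,0,0.0008],0.1],[[0,0,0.1432],[0,0,0.001],0.1],[[0,0,0.191],[0,0,0.0015],0.1],[[0,0,0.2387],[0,0,0.0018],0.1]]'

```text
t: 10.05
tool_pos: [0.445, -0.2494, 0.1313]
eef_rot: [-2.805, -1.415, 0.001]
ft_force: [-4.7, 4.7, 12.7]
grip_width: 0.0253
gripper_force: 49.7
```

Converted, -0.27 rad / 3.1416 = -0.0859.

>>> play_rows --targets '[[[0,0,0],[0,0,0],0.8],[[0,0,0],[0,0,0],0.8],[[0,0,0],[0,0,0],0.8],[[0,0,-0.0382],[0,0,0],0.8],[[0,0,-0.0859],[0,0,0],0.8]]'

```text
t: 10.55
tool_pos: [0.4453, -0.2497, 0.13]
eef_rot: [-2.578, -1.796, 0.0]
ft_force: [0.2, -0.1, -0.9]
grip_width: 0.0682
gripper_force: 0.0
```

Run:
```python
from h import *
st();o=bot.get_obs();print(o["ft_force"],o["ft_torque"],o["gripper_force"])
```

```text
t 10.55 tcp [ 0.4453 -0.2497  0.13  ] yawx 1.217 z [-0. -0. -1.] q [ 0.75  0.15 -0.36  1.9   0.06  1.1   0.02] w 0.0682
[ 0.21910409 -0.10030217 -0.94790976] [ 0.01376378 -0.03455307  0.00657633] 0.0
```

Converted, -0.75 rad / 3.1416 = -0.2387.

>>> play_rows --targets '[[[0,0,-0.0477],[0,0,0],0.8],[[0,0,-0.0955],[0,0,0],0.8],[[0,0,-0.1432],[0,0,0],0.8],[[0,0,-0.191],[0,0,0],0.8],[[0,0,-0.2387],[0,0,0],0.8]]'

```text
t: 11.05
tool_pos: [0.4453, -0.2497, 0.1299]
eef_rot: [-1.739, -2.616, 0.0]
ft_force: [-0.2, -0.7, 0.0]
grip_width: 0.0684
gripper_force: 0.0
```

Converted, -0.55 rad / 3.1416 = -0.1751.

>>> play_rows --targets '[[[0,0,-0.0477],[0,0,0],0.8],[[0,0,-0.0955],[0,0,0],0.7],[[0,0,-0.1432],[0,0,0],0.6],[[0,0,-0.1751],[0,0,0],0.5],[[0,0,-0.1751],[0,0,0],0.4]]'

```text
t: 11.55
tool_pos: [0.4453, -0.2497, 0.1299]
eef_rot: [-0.971, -2.988, -0.0]
ft_force: [-0.0, -0.1, 0.5]
grip_width: 0.0343
gripper_force: 0.0
```

>>> play_rows --squeeze 50 --targets '[[[0,0,0],[0,0,0],0.1],[[0,0,0],[0,0,0],0.1],[[0,0,0],[0,0,0],0.1],[[0,0,0],[0,0,0],0.1]]'

```text
t: 11.95
tool_pos: [0.4459, -0.2492, 0.1303]
eef_rot: [0.975, 2.986, 0.001]
ft_force: [2.2, 3.5, 4.5]
grip_width: 0.026
gripper_force: 49.3
```

Run:
```python
from h import *
st();o=bot.get_obs();print(o["ft_force"],o["ft_torque"],o["gripper_force"])
```

```text
t 11.95 tcp [ 0.4459 -0.2492  0.1303] yawx 2.51 z [ 0.001  0.    -1.   ] q [ 0.85  0.16 -0.46  1.9   0.08  1.11  1.3 ] w 0.026
[2.18604323 3.54682953 4.5090332 ] [ 0.84751137 -0.46448368 -0.17848992] 49.31634135253262
```

Converted, 0.7 mm / 400 = 0.0018, 0.6 mm / 400 = 0.0015, 0.75 rad / 3.1416 = 0.2387.

>>> play_rows --targets '[[[0,0,0.0477],[0,0,0.0003],0.1],[[0,0,0.0955],[0,0,0.0008],0.1],[[0,0,0.1432],[0,0,0.001],0.1],[[0,0,0.191],[0,0,0.0015],0.1],[[0,0,0.2387],[0,0,0.0018],0.1]]'

```text
t: 12.45
tool_pos: [0.4453, -0.2494, 0.1296]
eef_rot: [-2.008, -2.416, 0.0]
ft_force: [-0.1, 3.9, 6.8]
grip_width: 0.0254
gripper_force: 49.3
```

Converted, 0.6 mm / 400 = 0.0015, 0.4 mm / 400 = 0.001, 0.6 rad / 3.1416 = 0.191.

>>> play_rows --targets '[[[0,0,0.0477],[0,0,0.0003],0.1],[[0,0,0.0955],[0,0,0.0008],0.1],[[0,0,0.1432],[0,0,0.001],0.1],[[0,0,0.191],[0,0,0.0015],0.1],[[0,0,0.191],[0,0,0.0015],0.1]]'

```text
t: 12.95
tool_pos: [0.4449, -0.2491, 0.129]
eef_rot: [-2.631, -1.714, 0.001]
ft_force: [-1.7, 5.0, 9.6]
grip_width: 0.0257
gripper_force: 49.9
```

Run:
```python
from h import *
st();o=bot.get_obs();print(o["ft_force"],o["ft_torque"],o["gripper_force"])
```

```text
t 12.95 tcp [ 0.4449 -0.2491  0.129 ] yawx 1.155 z [-0.001  0.    -1.   ] q [ 0.75  0.15 -0.35  1.9   0.06  1.1  -0.04] w 0.0257
[-1.71600867  4.95338484  9.59294116] [ 1.14943697  0.74065354 -0.10882165] 49.867767691612244
```

Half a turn is in (tap about 3.1). Now I back off a quarter.

Converted, -0.7 mm / 400 = -0.0018, -0.6 mm / 400 = -0.0015, -0.75 rad / 3.1416 = -0.2387.

>>> play_rows --targets '[[[0,0,-0.0477],[0,0,-0.0003],0.1],[[0,0,-0.0955],[0,0,-0.0008],0.1],[[0,0,-0.1432],[0,0,-0.001],0.1],[[0,0,-0.191],[0,0,-0.0015],0.1],[[0,0,-0.2387],[0,0,-0.0018],0.1]]'

```text
t: 13.45
tool_pos: [0.4454, -0.2495, 0.1298]
eef_rot: [1.806, 2.57, 0.0]
ft_force: [0.3, 2.8, 6.5]
grip_width: 0.0257
gripper_force: 49.6
```

Converted, -0.7 mm / 400 = -0.0018, -0.6 mm / 400 = -0.0015, -0.73 rad / 3.1416 = -0.2324.

>>> play_rows --targets '[[[0,0,-0.0477],[0,0,-0.0003],0.1],[[0,0,-0.0955],[0,0,-0.0008],0.1],[[0,0,-0.1432],[0,0,-0.001],0.1],[[0,0,-0.191],[0,0,-0.0015],0.1],[[0,0,-0.2324],[0,0,-0.0018],0.1]]'

```text
t: 13.95
tool_pos: [0.446, -0.2492, 0.1305]
eef_rot: [0.769, 3.045, 0.001]
ft_force: [2.5, 3.9, 4.6]
grip_width: 0.0258
gripper_force: 49.5
```

>>> play_rows --targets '[[[0,0,0],[0,0,0],0.1],[[0,0,0],[0,0,0],0.1]]'

```text
t: 14.15
tool_pos: [0.446, -0.2491, 0.1305]
eef_rot: [0.778, 3.043, 0.001]
ft_force: [1.6, 4.4, 5.1]
grip_width: 0.026
gripper_force: 49.2
```

Run:
```python
from h import *
st();o=bot.get_obs();print(o["ft_force"],o["ft_torque"],o["gripper_force"])
p=bot.camera("side");cv2.imwrite("pics/s2.png",cv2.resize(p["color"][180:340,250:430,::-1],(675,600)))
```

```text
t 14.15 tcp [ 0.446  -0.2491  0.1305] yawx 2.641 z [ 0.001  0.    -1.   ] q [ 0.86  0.16 -0.47  1.9   0.08  1.11  1.43] w 0.026
[1.55904228 4.39690807 5.09412628] [ 0.92164505 -0.48009426  0.16179505] 49.234841750585474
```

View pics/s2.png

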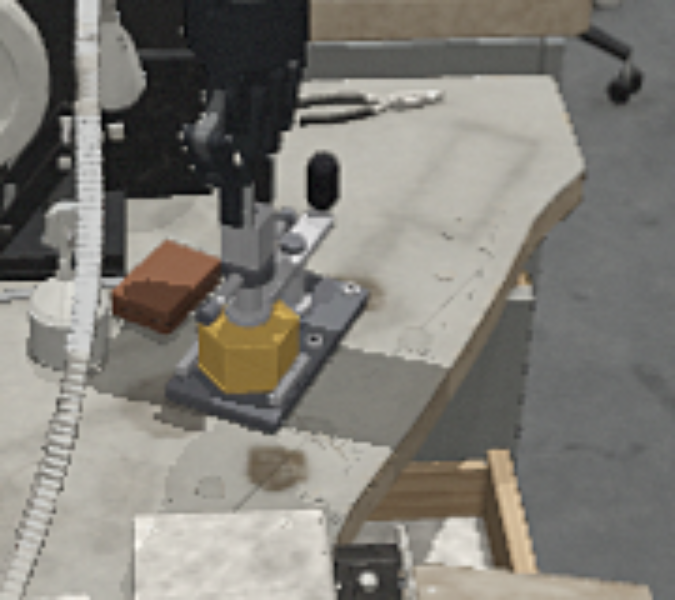

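The grip held: in the side crop the cross bar (ends near (208,305) and (290,215)) has turned with the tool, and the clamp is closed with its handle at (322,180). Now half a turn in again.

Converted, 0.7 mm / 400 = 0.0018, 0.6 mm / 400 = 0.0015, 0.75 rad / 3.1416 = 0.2387.

>>> play_rows --targets '[[[0,0,0.0477],[0,0,0.0003],0.1],[[0,0,0.0955],[0,0,0.0008],0.1],[[0,0,0.1432],[0,0,0.001],0.1],[[0,0,0.191],[0,0,0.0015],0.1],[[0,0,0.2387],[0,0,0.0018],0.1]]'

```text
t: 14.7
tool_pos: [0.4455, -0.2494, 0.1297]
eef_rot: [1.847, 2.541, -0.0]
ft_force: [0.3, 3.3, 5.6]
grip_width: 0.0258
gripper_force: 49.3
```

Converted, 0.7 mm / 400 = 0.0018, 0.6 mm / 400 = 0.0015, 0.75 rad / 3.1416 = 0.2387.

>>> play_rows --targets '[[[0,0,0.0477],[0,0,0.0003],0.1],[[0,0,0.0955],[0,0,0.0008],0.1],[[0,0,0.1432],[0,0,0.001],0.1],[[0,0,0.191],[0,0,0.0015],0.1],[[0,0,0.2387],[0,0,0.0018],0.1]]'

```text
t: 15.2
tool_pos: [0.4449, -0.2492, 0.129]
eef_rot: [-2.649, -1.687, 0.001]
ft_force: [-2.0, 4.9, 8.6]
grip_width: 0.0258
gripper_force: 49.6
```

Converted, 0.1 mm / 400 = 0.0003, 0.08 rad / 3.1416 = 0.0255.

>>> play_rows --targets '[[[0,0,0.0255],[0,0,0.0003],0.1],[[0,0,0.0255],[0,0,0.0003],0.8],[[0,0,0.0255],[0,0,0.0003],0.8],[[0,0,0.0255],[0,0,0.0003],0.8],[[0,0,-0.0159],[0,0,0.0003],0.8]]'

```text
t: 15.7
tool_pos: [0.4451, -0.2498, 0.1283]
eef_rot: [-2.6, -1.763, 0.001]
ft_force: [0.3, -0.9, 0.1]
grip_width: 0.0685
gripper_force: 0.0
```

Run:
```python
from h import *
st();o=bot.get_obs();print(o["ft_force"],o["ft_torque"],o["gripper_force"])
```

```text
t 15.7 tcp [ 0.4451 -0.2498  0.1283] yawx 1.192 z [-0.001 -0.    -1.   ] q [ 0.75  0.15 -0.35  1.9   0.06  1.1  -0.  ] w 0.0685
[ 0.27200337 -0.88341911  0.1339783 ] [0.00113412 0.03034516 0.04204764] 0.0
```

Converted, -0.75 rad / 3.1416 = -0.2387.

>>> play_rows --targets '[[[0,0,-0.0477],[0,0,0],0.8],[[0,0,-0.0955],[0,0,0],0.8],[[0,0,-0.1432],[0,0,0],0.8],[[0,0,-0.191],[0,0,0],0.8],[[0,0,-0.2387],[0,0,0],0.8]]'

```text
t: 16.2
tool_pos: [0.4451, -0.2498, 0.1284]
eef_rot: [-1.766, -2.598, 0.0]
ft_force: [-0.2, -0.1, -0.4]
grip_width: 0.068
gripper_force: 0.0
```

Converted, -0.68 rad / 3.1416 = -0.2165.

>>> play_rows --targets '[[[0,0,-0.0477],[0,0,0],0.8],[[0,0,-0.0955],[0,0,0],0.8],[[0,0,-0.1432],[0,0,0],0.7],[[0,0,-0.191],[0,0,0],0.6],[[0,0,-0.2165],[0,0,0],0.5]]'

```text
t: 16.7
tool_pos: [0.4451, -0.2499, 0.1284]
eef_rot: [-0.799, -3.038, 0.0]
ft_force: [0.5, -0.0, -0.4]
grip_width: 0.0428
gripper_force: 0.0
```

>>> play_rows --squeeze 50 --targets '[[[0,0,0],[0,0,0],0.4],[[0,0,0],[0,0,0],0.1],[[0,0,0],[0,0,0],0.1],[[0,0,0],[0,0,0],0.1],[[0,0,0],[0,0,0],0.1]]'

```text
t: 17.2
tool_pos: [0.4458, -0.2492, 0.1289]
eef_rot: [0.809, 3.035, 0.001]
ft_force: [1.7, 4.4, 4.4]
grip_width: 0.0257
gripper_force: 49.3
```

Run:
```python
from h import *
st();o=bot.get_obs();print(o["ft_force"],o["ft_torque"],o["gripper_force"])
```

```text
t 17.2 tcp [ 0.4458 -0.2492  0.1289] yawx 2.621 z [ 0.001  0.    -1.   ] q [ 0.86  0.16 -0.47  1.9   0.08  1.1   1.41] w 0.0257
[1.68496146 4.37028387 4.36566072] [ 0.92349381 -0.26497883 -0.11939248] 49.301652966532856
```

Converted, 0.7 mm / 400 = 0.0018, 0.6 mm / 400 = 0.0015, 0.75 rad / 3.1416 = 0.2387.

>>> play_rows --targets '[[[0,0,0.0477],[0,0,0.0003],0.1],[[0,0,0.0955],[0,0,0.0008],0.1],[[0,0,0.1432],[0,0,0.001],0.1],[[0,0,0.191],[0,0,0.0015],0.1],[[0,0,0.2387],[0,0,0.0018],0.1]]'

```text
t: 17.7
tool_pos: [0.4453, -0.2493, 0.1281]
eef_rot: [-1.872, -2.523, 0.0]
ft_force: [-0.8, 4.0, 5.9]
grip_width: 0.0256
gripper_force: 49.4
```

Converted, 0.7 mm / 400 = 0.0018, 0.6 mm / 400 = 0.0015, 0.75 rad / 3.1416 = 0.2387.

>>> play_rows --targets '[[[0,0,0.0477],[0,0,0.0003],0.1],[[0,0,0.0955],[0,0,0.0008],0.1],[[0,0,0.1432],[0,0,0.001],0.1],[[0,0,0.191],[0,0,0.0015],0.1],[[0,0,0.2387],[0,0,0.0018],0.1]]'

```text
t: 18.2
tool_pos: [0.4448, -0.2489, 0.1274]
eef_rot: [-2.665, -1.661, 0.001]
ft_force: [-1.8, 5.2, 8.4]
grip_width: 0.0262
gripper_force: 49.7
```

>>> play_rows --targets '[[[0,0,0],[0,0,0],0.1],[[0,0,0],[0,0,0],0.1]]'

```text
t: 18.4
tool_pos: [0.4448, -0.2489, 0.1273]
eef_rot: [-2.66, -1.668, 0.001]
ft_force: [-1.6, 5.9, 8.5]
grip_width: 0.0258
gripper_force: 49.8
```

Converted, -0.7 mm / 400 = -0.0018, -0.6 mm / 400 = -0.0015, -0.75 rad / 3.1416 = -0.2387.

>>> play_rows --targets '[[[0,0,-0.0477],[0,0,-0.0003],0.1],[[0,0,-0.0955],[0,0,-0.0008],0.1],[[0,0,-0.1432],[0,0,-0.001],0.1],[[0,0,-0.191],[0,0,-0.0015],0.1],[[0,0,-0.2387],[0,0,-0.0018],0.1]]'

```text
t: 18.9
tool_pos: [0.4452, -0.2493, 0.1281]
eef_rot: [-1.857, -2.533, -0.0]
ft_force: [-0.2, 4.6, 5.6]
grip_width: 0.0257
gripper_force: 49.5
```

Converted, -0.7 mm / 400 = -0.0018, -0.6 mm / 400 = -0.0015, -0.75 rad / 3.1416 = -0.2387.

>>> play_rows --targets '[[[0,0,-0.0477],[0,0,-0.0003],0.1],[[0,0,-0.0955],[0,0,-0.0008],0.1],[[0,0,-0.1432],[0,0,-0.001],0.1],[[0,0,-0.191],[0,0,-0.0015],0.1],[[0,0,-0.2387],[0,0,-0.0018],0.1]]'

```text
t: 19.4
tool_pos: [0.4458, -0.2492, 0.1289]
eef_rot: [0.8, 3.037, 0.001]
ft_force: [1.3, 3.8, 4.4]
grip_width: 0.0258
gripper_force: 49.5
```

>>> play_rows --targets '[[[0,0,0],[0,0,0],0.1],[[0,0,0],[0,0,0],0.1]]'

```text
t: 19.6
tool_pos: [0.4458, -0.2492, 0.1289]
eef_rot: [0.816, 3.033, 0.0]
ft_force: [1.9, 6.2, 5.0]
grip_width: 0.026
gripper_force: 49.4
```

Run:
```python
from h import *
st();o=bot.get_obs();print(o["ft_force"],o["ft_torque"],o["gripper_force"])
```

```text
t 19.6 tcp [ 0.4458 -0.2492  0.1289] yawx 2.616 z [ 0.001  0.    -1.   ] q [ 0.86  0.16 -0.47  1.9   0.08  1.1   1.4 ] w 0.026
[1.89931131 6.15739423 4.97362876] [ 1.06218676 -0.42606363  0.15566501] 49.40538167429622
```

Backed off to about 3.2. Now the last half turn, with one regrip.

Converted, 0.7 mm / 400 = 0.0018, 0.6 mm / 400 = 0.0015, 0.75 rad / 3.1416 = 0.2387.

>>> play_rows --targets '[[[0,0,0.0477],[0,0,0.0003],0.1],[[0,0,0.0955],[0,0,0.0008],0.1],[[0,0,0.1432],[0,0,0.001],0.1],[[0,0,0.191],[0,0,0.0015],0.1],[[0,0,0.2387],[0,0,0.0018],0.1]]'

```text
t: 20.1
tool_pos: [0.4453, -0.2494, 0.1281]
eef_rot: [-1.879, -2.518, 0.0]
ft_force: [0.0, 4.5, 5.7]
grip_width: 0.0261
gripper_force: 49.5
```

Converted, 0.7 mm / 400 = 0.0018, 0.6 mm / 400 = 0.0015, 0.75 rad / 3.1416 = 0.2387.

>>> play_rows --targets '[[[0,0,0.0477],[0,0,0.0003],0.1],[[0,0,0.0955],[0,0,0.0008],0.1],[[0,0,0.1432],[0,0,0.001],0.1],[[0,0,0.191],[0,0,0.0015],0.1],[[0,0,0.2387],[0,0,0.0018],0.1]]'

```text
t: 20.6
tool_pos: [0.4447, -0.249, 0.1273]
eef_rot: [-2.669, -1.654, 0.001]
ft_force: [-3.3, 5.7, 9.3]
grip_width: 0.0258
gripper_force: 49.8
```

Converted, 0.1 mm / 400 = 0.0003, 0.12 rad / 3.1416 = 0.0382.

>>> play_rows --targets '[[[0,0,0.0382],[0,0,0.0003],0.1],[[0,0,0.0382],[0,0,0.0003],0.8],[[0,0,0.0382],[0,0,0.0003],0.8],[[0,0,0.0382],[0,0,0.0003],0.8],[[0,0,-0.0095],[0,0,0.0003],0.8]]'

```text
t: 21.1
tool_pos: [0.4451, -0.25, 0.1269]
eef_rot: [-2.636, -1.71, 0.001]
ft_force: [-0.3, 0.3, 0.1]
grip_width: 0.0682
gripper_force: 0.0
```

Run:
```python
from h import *
st();o=bot.get_obs();print(o["ft_force"],o["ft_torque"],o["gripper_force"])
```

```text
t 21.1 tcp [ 0.4451 -0.25    0.1269] yawx 1.151 z [-0. -0. -1.] q [ 0.74  0.15 -0.35  1.91  0.06  1.1  -0.04] w 0.0682
[-0.28568212  0.32016349  0.09813631] [ 0.00915244 -0.01563336  0.00633812] 0.0
```

Converted, -0.15 rad / 3.1416 = -0.0477.

>>> play_rows --targets '[[[0,0,-0.0477],[0,0,0],0.8],[[0,0,-0.0955],[0,0,0],0.8],[[0,0,-0.1432],[0,0,0],0.8],[[0,0,-0.191],[0,0,0],0.8],[[0,0,-0.2387],[0,0,0],0.8]]'

```text
t: 21.6
tool_pos: [0.4451, -0.25, 0.1269]
eef_rot: [-1.819, -2.561, 0.001]
ft_force: [-0.7, 0.4, 0.8]
grip_width: 0.0683
gripper_force: 0.0
```

Converted, -0.67 rad / 3.1416 = -0.2133.

>>> play_rows --targets '[[[0,0,-0.0477],[0,0,0],0.8],[[0,0,-0.0955],[0,0,0],0.8],[[0,0,-0.1432],[0,0,0],0.7],[[0,0,-0.191],[0,0,0],0.6],[[0,0,-0.2133],[0,0,0],0.5]]'

```text
t: 22.1
tool_pos: [0.4451, -0.25, 0.1269]
eef_rot: [-0.876, -3.017, 0.0]
ft_force: [-0.3, 0.0, 0.3]
grip_width: 0.0431
gripper_force: 0.0
```

>>> play_rows --squeeze 50 --targets '[[[0,0,0],[0,0,0],0.4],[[0,0,0],[0,0,0],0.1],[[0,0,0],[0,0,0],0.1],[[0,0,0],[0,0,0],0.1],[[0,0,0],[0,0,0],0.1]]'

```text
t: 22.6
tool_pos: [0.4458, -0.2492, 0.1274]
eef_rot: [0.885, 3.014, 0.0]
ft_force: [1.8, 3.8, 4.0]
grip_width: 0.0259
gripper_force: 49.3
```

Converted, 0.7 mm / 400 = 0.0018, 0.6 mm / 400 = 0.0015, 0.75 rad / 3.1416 = 0.2387.

>>> play_rows --targets '[[[0,0,0.0477],[0,0,0.0003],0.1],[[0,0,0.0955],[0,0,0.0008],0.1],[[0,0,0.1432],[0,0,0.001],0.1],[[0,0,0.191],[0,0,0.0015],0.1],[[0,0,0.2387],[0,0,0.0018],0.1]]'

```text
t: 23.1
tool_pos: [0.4452, -0.2494, 0.1266]
eef_rot: [-1.935, -2.475, 0.0]
ft_force: [-0.0, 4.2, 5.5]
grip_width: 0.0257
gripper_force: 49.4
```

Converted, 0.6 mm / 400 = 0.0015, 0.4 mm / 400 = 0.001, 0.6 rad / 3.1416 = 0.191.

>>> play_rows --targets '[[[0,0,0.0477],[0,0,0.0003],0.1],[[0,0,0.0955],[0,0,0.0008],0.1],[[0,0,0.1432],[0,0,0.001],0.1],[[0,0,0.1751],[0,0,0.0015],0.1],[[0,0,0.191],[0,0,0.0015],0.1]]'

```text
t: 23.6
tool_pos: [0.4448, -0.2491, 0.126]
eef_rot: [-2.577, -1.795, 0.001]
ft_force: [-2.6, 4.9, 7.9]
grip_width: 0.0258
gripper_force: 49.7
```

Run:
```python
from h import *
st();o=bot.get_obs();print(o["ft_force"],o["ft_torque"],o["gripper_force"])
```

```text
t 23.6 tcp [ 0.4448 -0.2491  0.126 ] yawx 1.217 z [-0.001  0.001 -1.   ] q [ 0.75  0.15 -0.35  1.91  0.06  1.1   0.02] w 0.0258
[-2.58756063  4.85785591  7.93504376] [1.27400342 0.84800906 0.17578414] 49.68214452266693
```

Converted, 0.15 rad / 3.1416 = 0.0477.

>>> play_rows --targets '[[[0,0,0.0159],[0,0,0],0.1],[[0,0,0.0318],[0,0,0],0.1],[[0,0,0.0477],[0,0,0],0.1],[[0,0,0.0477],[0,0,0],0.1]]'

```text
t: 24.0
tool_pos: [0.4447, -0.249, 0.1259]
eef_rot: [-2.702, -1.6, 0.002]
ft_force: [-2.4, 4.3, 7.8]
grip_width: 0.0259
gripper_force: 49.7
```

Run:
```python
from h import *
st();o=bot.get_obs();print(o["ft_force"],o["ft_torque"],o["gripper_force"])
```

```text
t 24.0 tcp [ 0.4447 -0.249   0.1259] yawx 1.069 z [-0.002  0.001 -1.   ] q [ 0.74  0.15 -0.34  1.91  0.06  1.1  -0.13] w 0.0259
[-2.40339507  4.34162012  7.81139818] [1.38564927 0.89367257 0.12963175] 49.65810477733612
```

Converted, 0.15 rad / 3.1416 = 0.0477.

>>> play_rows --targets '[[[0,0,0.0159],[0,0,0],0.1],[[0,0,0.0318],[0,0,0],0.1],[[0,0,0.0477],[0,0,0],0.1],[[0,0,0.0477],[0,0,0],0.1]]'

```text
t: 24.4
tool_pos: [0.4448, -0.2495, 0.1261]
eef_rot: [-2.814, -1.395, 0.002]
ft_force: [-1.5, 2.5, 7.2]
grip_width: 0.0258
gripper_force: 53.9
```

Run:
```python
from h import *
st();o=bot.get_obs();print(o["ft_force"],o["ft_torque"],o["gripper_force"])
```

```text
t 24.4 tcp [ 0.4448 -0.2495  0.1261] yawx 0.921 z [-0.001 -0.    -1.   ] q [ 0.73  0.15 -0.33  1.91  0.05  1.1  -0.27] w 0.0258
[-1.46387788  2.45236932  7.18399832] [0.75917318 0.82500438 1.24087089] 53.93516400363296
```

The wrist torque jumped to 1.24 N m, so the collar is on the blank. I release and rise.

>>> play_rows --targets '[[[0,0,0],[0,0,0],0.8],[[0,0,0],[0,0,0],0.8],[[0,0,0],[0,0,0],0.8],[[0,0,0],[0,0,-0.075],0.8],[[0,0,0],[0,0,-0.15],0.8]]'

```text
t: 24.9
tool_pos: [0.4445, -0.2494, 0.1857]
eef_rot: [-2.813, -1.394, 0.002]
ft_force: [0.1, -0.7, 0.0]
grip_width: 0.0681
gripper_force: 0.0
```

Converted, -90 mm / 400 = -0.225, -60 mm / 400 = -0.15.

>>> play_rows --targets '[[[0,0,0],[-0.075,0,-0.05],0.8],[[0,0,0],[-0.15,0,-0.075],0.8],[[0,0,0],[-0.225,0,-0.1],0.8],[[0,0,0],[-0.225,0,-0.1],0.8],[[0,0,0],[-0.225,0,-0.1],0.8]]'

```text
t: 25.4
tool_pos: [0.3906, -0.3216, 0.2258]
eef_rot: [2.816, 1.393, 0.0]
ft_force: [-0.4, -0.0, -0.1]
grip_width: 0.0683
gripper_force: 0.0
```

Run:
```python
from h import *
st();o=bot.get_obs();p=bot.camera("wrist");cv2.imwrite("pics/w4.png",p["color"][:,:,::-1])
np.savez("w4",P=o["tool_pos"],rv=o["eef_rot"],**{k:p[k] for k in("fovy","cx","cy","k1","mount")})
for c in("side","scene"):
  bot.camera(c)
  for l in("oil_can","mould","steel_block","ring_clamp","clamp_handle"): print(c,l,[(np.round(d["xyz"],3),round(d["confidence"],2)) for d in bot.spot_point(c,l)[:1]])
```

```text
t 25.4 tcp [ 0.3906 -0.3216  0.2258] yawx 0.919 z [ 0.  0. -1.] q [ 0.84  0.05 -0.24  1.79  0.01  1.3  -0.06] w 0.0683
side oil_can [(array([ 0.569, -0.292,  0.001]), 0.79)]
side mould [(array([ 0.499, -0.338, -0.002]), 0.67)]
side steel_block [(array([ 0.58 , -0.003,  0.002]), 0.77)]
side ring_clamp [(array([ 0.447,  0.179, -0.001]), 0.9)]
side clamp_handle [(array([ 0.392, -0.354,  0.094]), 0.77)]
scene oil_can [(array([ 0.569, -0.292, -0.001]), 0.86)]
scene mould [(array([ 0.495, -0.337, -0.002]), 0.5)]
scene steel_block [(array([ 0.583, -0.002, -0.001]), 0.62)]
scene ring_clamp [(array([ 0.451,  0.178, -0.   ]), 0.56)]
scene clamp_handle [(array([ 0.387, -0.348,  0.092]), 0.92)]
```

View pics/w4.png

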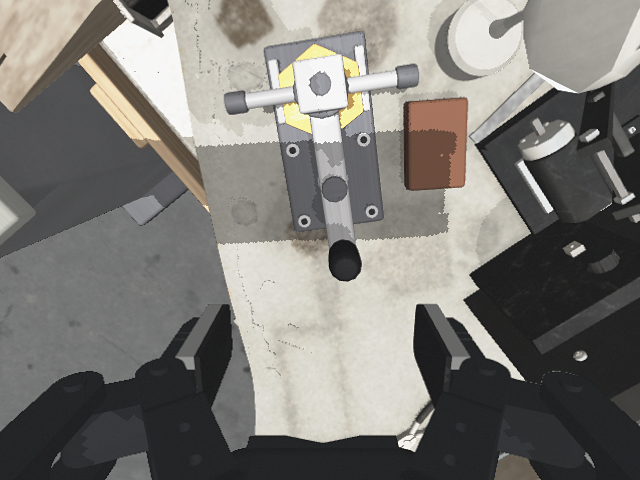

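The cross bar, (235,102) to (407,76), lies parallel to the plate edge, (265,47) to (365,33), so the tap is home at 2π. The clamp is closed, and the bystanders match their starting positions.

```bash
python3 -c "
from plant import bot
print(bot.close_job())"
```

```text
the job is handed in; nothing more can be done
None
```

I handed the job in at about 25 s with the clamp closed, the tap turned in to its stop through all five turns, and the bystanders unmoved in the final pictures; no verdict came back.

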